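# Hook the red bauble case shut

## Robot

A 6-joint arm with a two-finger parallel gripper is mounted at the origin on the work surface. World frame = base frame: x ahead of the robot, y to its left, z up, the work surface at z = 0. Lengths are in m, angles in rad, forces in N, time in s.
With the tool pointing down it reaches from about 0.425 to 0.95 m from the base axis. Payload 3.5 kg.
Tool frame: the origin (TCP) lies between the finger pads; the fingertips stand 11 mm ahead of it and the grasp point (between the pads) lies 8 mm behind it (ctrl.tcp_to_tips is the distance from the TCP to the fingertips, in m); z points along the fingers, y is the direction in which the jaws open and shut (so a half turn about z gives the same grasp; the last joint's range is limited). The gripper opens to 85 mm and grips with 20 to 120 N. Pads are 22 mm wide; open, the fingers measure 114 mm over their backs; the gripper's body (76 mm by 85 mm) begins 54 mm behind the grasp point. The pads swing forward as they close: fully open they stand 13 mm farther back than shut.
Start: joints at [1.162, 0.286, 1.577, -0, 1.279, -0.15], TCP at [0.173, 0.653, 0.242] pointing down, gripper open.
Joint ranges: [-2.77, 2.77], [-0.9, 2.22], [0.21, 2.48], [-1.53, 4.67], [0.24, 2.81], [-2.84, 2.84]. Speed limits (rad/s): [2.79, 2.79, 3.14, 3.14, 3.14, 3.14].

## Interface

Orientations are given as a unit quaternion [x, y, z, w].
In Python, from plant import monitor, vision, workorder, ctrl gives the robot as it stands.
- The arm moves only by the tool jog_arm, never from a script. Its argument "series" is a list of rows, each a list of 4 numbers: the shift along the tool's x, y, z in m, then the turn about the tool's z in rad. In form: [[tx, ty, tz, spin], ...]. A call has exactly 8 rows; each row shifts and turns the pose as measured when the row begins, along the tool's axes as they then stand; what a row does not reach is not made up. A row lasts 1/12 s, in which the tool goes at most 41.7 mm and 7.16 degrees, less where a joint would pass 70% of its speed; a pose out of reach is approached as far as the arm can. A call is refused whole if a number of a shift passes 0.0417 or a number of a turn 0.125, either way. A call with a gripper value outside its range is refused whole. "grip" is the finger opening in m, from 0 to 0.0854, set as the call begins (left out, the last holds). The fingers move at their own pace and stop on an object; "grip_force" is the grip in N (left out, the last holds). Time passes only in rows, so rows that do not move let the fingers close, or fill a call up. It gives the time, the measured TCP pose, the force and the opening at its end, in the units of the state.
- monitor.get_state(): the state, without advancing time (a new reading comes with each control period).
- vision.read_camera(name): name is "scene" or "top" or "wrist"; returns the picture (420x560x3 uint8, red, green, blue); there is no depth.
- vision.get_calibration(name): a dict with "vfov" (degrees; the focal length in pixels is half the picture's height over the tangent of half this angle, whatever the lens; pixels are square), "cx", "cy" (the principal point, pixels), "R" (3x3) and "t" (3): a world point X has camera coordinates R X + t. Camera axes: x right, y down, z forward; pixel columns grow to the right and rows downward; lengths in m; the calibration is good to about 2 mm. A picture is of the moment at which its call begins: read the wrist's pose just before it. get_calibration takes no time and is no camera call; for the wrist camera it gives the pose at the moment of the call.
- workorder.sign_off(): hands the job in, once; it reports no verdict.
The state is a dict: "time": time; "qpos": joint angles; "dq": joint speeds; "joint_efforts": joint torques, N m; "eef_pos": TCP position; "tcp_rot": TCP orientation; "contact_force": force on the tool from outside, world axes, zero at the start; "wrist_torque": the same for the moment, N m; "opening": opening from 0.0 (shut) to 1.0 (fully open).
Only numpy, scipy, OpenCV 4.12 (cv2) and the standard library are available. Lean on these libraries where they do the work, as an engineer would, in place of code of your own. Each camera call takes 0.05 s, during which the arm holds its last target.

## Task

One of the two wooden bauble cases on the packing table holds red baubles, the other teal ones; both are shut but not fastened. Swing the steel hook on the lid of the red case round by its yellow knob until it is fully home in its catch, then let go. Leave the teal case's hook as it is and do not disturb the ornaments standing around.

Things in the scene. Friction and masses are not known exactly. Their poses are not given: they have to be found in the camera images.
- red_case_hook (a joint): Angle (rad) of the red case's flat steel hook about its upright pivot: 0 = home against the back wall of its catch (a firm stop), 1.6 = fully open; it starts at 0.9 to 1.4. Closing turns it clockwise seen from above. Stiff: about 1.5 N at the knob moves it, and it stays where left. The bar is 14 mm wide and reaches 111 mm from the pivot; its top is 11 mm above the lid.
- red_case_pivot (a point): The hook's pivot, on the lid's top face, 70 mm above the table. The plywood case (180 x 260 mm, 70 high, windows on red baubles) is fixed; its middle is at (-32.5, 50) mm in these axes: z up, y the way the hook points when home; at joint angle q it points along (-sin q, cos q). The black steel catch is 88 to 112 mm from the pivot along y, mouth towards -x, its top 17 mm above the lid.
- red_case_knob (a point): Gripping height of the yellow knob on the red case's hook: a round upright peg 16 mm across, 55 mm from the pivot along the bar. This point is 40 mm above the lid (110 mm above the table); the knob's foot is at 10 mm, its top at 53 mm. It moves with the hook on a level arc and may turn between the fingers. Axes: y along the bar away from the pivot, z up.
- teal_case_knob (a point): The same point of the same yellow knob on the other, like-built case, which holds teal baubles; its hook is open too and must be left as it is.
- deer: Small red reindeer figure, 114 mm tall on a wooden base 50 x 80 mm, standing loose on the table beyond the cases; origin at the middle of its underside, z up. Not to be disturbed.
- globe: Snow globe, 98 mm tall, dark wooden foot 84 mm across with a glass ball, standing loose on the table beyond the cases; origin at the middle of its underside, z up. Not to be disturbed.
- gnome: Gnome figure with a green pointed hat, 110 mm tall, 64 mm across, standing loose on the table beyond the cases; origin at the middle of its underside, z up. Not to be disturbed.

How it is judged:
At the end, for the whole second after the job is handed in: The red case's hook rests in its catch, within 0.175 rad (10 degrees) of its stop, and is still; the teal case's knob is within 20 mm, and each of the three figures within 30 mm, of where it was at the start (value of joint red_case_hook below 0.175 rad and velocity of joint red_case_hook between -0.1 and 0.1 rad/s and distance of teal_case_knob from where it was at the start of the episode below 0.02 m and distance of each of deer, globe, gnome from where it was at the start of the episode below 0.03 m); the robot touches nothing.
It fails at once if the teal case's hook is swung (its knob moves 20 mm or more) (distance of teal_case_knob from where it was at the start of the episode above 0.02 m).
It fails at once if a figure is knocked over or shoved 30 mm or more (distance of any of deer, globe, gnome from where it was at the start of the episode above 0.03 m or angle between any of deer, globe, gnome's own z axis and vertical above 0.5 rad).
It also fails if it takes over 32 s, if anything falls off the work surface, if the arm or the gripper's body presses on something with over 40 N, if the wrist force passes 120 N, or if a joint passes its speed limit or range.

## Working session

There is one attempt and no reset: what is moved stays moved. The work goes in short steps, Python scripts to look and compute and a tool call to move; the robot and the scene stay as the last step left them, time stands still between calls to the robot, and variables do not carry over. Pictures are saved under pics/ and viewed, and the job is handed in when it is done.

Besides the shell and the picture viewer there is one more tool, called after "Call:" by a JSON object that holds its "op" and its "data", one argument or row to a line. jog_arm: Moves the arm, as the interface text tells. Its arguments: {"type":"object","properties":{"series":{"type":"array","items":{"type":"array","items":{"type":"number"}}},"grip":{"type":"number"},"grip_force":{"type":"number"}},"required":["series"]}

```bash
mkdir -p pics
python3 - <<'E'
from plant import monitor, vision
import cv2
s=monitor.get_state();print(s)
for n in ["scene","top","wrist"]:
    c=vision.get_calibration(n);print(n,c)
    cv2.imwrite(f"pics/{n}0.png",vision.read_camera(n)[:,:,::-1])
E
```

```text
{'time': 0.0, 'qpos': array([ 1.16197117e+00,  2.87174611e-01,  1.57814439e+00, -9.30624002e-06,
        1.27861603e+00, -1.50034792e-01]), 'dq': array([ 0.00218768, -0.0007115 , -0.0007484 , -0.00011775, -0.00090867,
        0.00042004]), 'joint_efforts': array([ 1.47498686e-03, -4.05982411e+01, -2.92624766e+01, -3.39497467e-05,
        5.98706290e-03,  7.56525338e-06]), 'eef_pos': array([0.17248637, 0.65194667, 0.24095884]), 'tcp_rot': array([ 1.29032980e-01,  9.91639611e-01, -1.12699164e-03, -3.18741816e-04]), 'contact_force': array([-0.38195016, -0.68694644,  0.74475898]), 'wrist_torque': array([ 0.00355864, -0.00923229,  0.02043655]), 'opening': 0.997953576003097}
scene {'vfov': 46.73102123520306, 'cx': 290.1680086641377, 'cy': 214.01007968170134, 'R': array([[-0.06194697,  0.99796754,  0.01494514],
       [ 0.78436286,  0.05793663, -0.61759068],
       [-0.61720132, -0.02653546, -0.78635768]]), 't': array([ 0.03826886, -0.45040288,  1.39431583])}
top {'vfov': 42.4048412647613, 'cx': 277.40839079356874, 'cy': 216.15632971055953, 'R': array([[-0.05419212, -0.99851285,  0.00594211],
       [-0.97322807,  0.05148683, -0.22400053],
       [ 0.22336147, -0.01792209, -0.97457091]]), 't': array([0.00640607, 0.66441033, 0.95192124])}
wrist {'vfov': 64.97913094332995, 'cx': 279.85875689800775, 'cy': 215.00463409153764, 'R': array([[ 0.25580169,  0.96672537, -0.0027497 ],
       [ 0.92073016, -0.24276215,  0.30548735],
       [ 0.29465485, -0.08067591, -0.95219217]]), 't': array([-0.67361846, -0.03985853,  0.38074477])}
```

View pics/scene0.png

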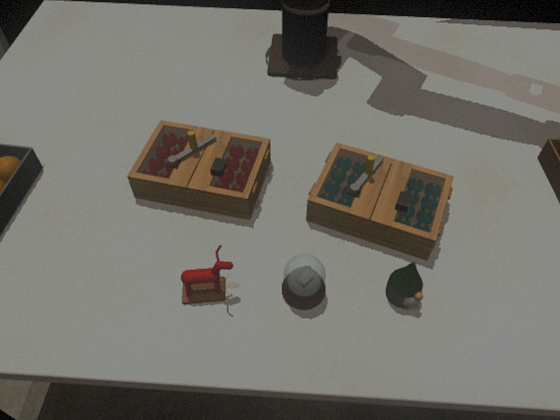

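View pics/top0.png

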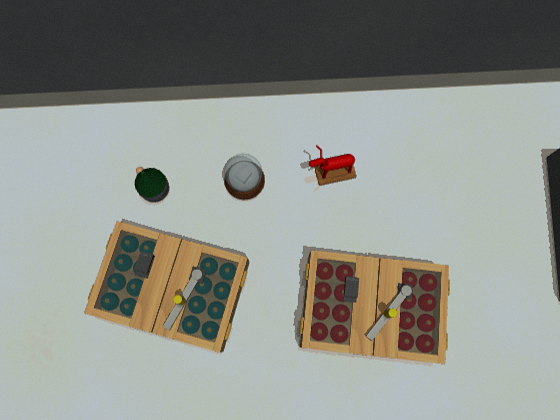

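View pics/wrist0.png

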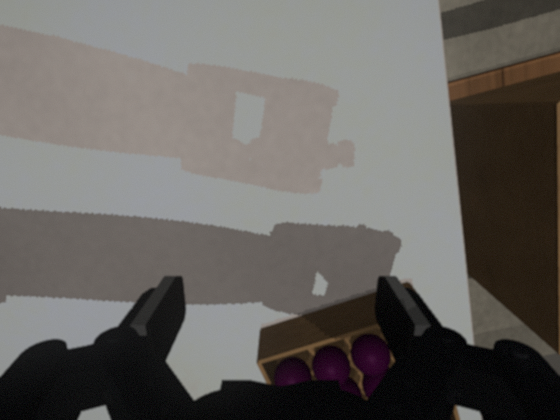

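The top view shows the red case at right: pivot near (406,291), yellow knob near (393,313) and catch near (351,288). The teal case is at left, with its knob near (178,299). The figures are farther out, along rows 165–185.

```bash
cat > h.py <<'E'
import numpy as np, cv2
from plant import vision
def ray(c,u,v,z):
    f=210/np.tan(np.radians(c['vfov']/2))
    R=np.array(c['R']);t=np.array(c['t'])
    d=R.T@np.array([(u-c['cx'])/f,(v-c['cy'])/f,1]);o=-R.T@t
    return o+d*(z-o[2])/d[2]
def proj(c,X):
    f=210/np.tan(np.radians(c['vfov']/2))
    p=np.array(c['R'])@X+c['t'];return p[:2]/p[2]*f+[c['cx'],c['cy']]
E
python3 - <<'E'
from h import *
for n in ['top','scene']:
    im=cv2.imread(f'pics/{n}0.png');c=vision.get_calibration(n)
    hsv=cv2.cvtColor(im,cv2.COLOR_BGR2HSV)
    m=cv2.inRange(hsv,(22,170,90),(35,255,255))
    k,l,st,ce=cv2.connectedComponentsWithStats(m)
    for i in range(1,k):
        if st[i,4]>15: print(n,st[i],ce[i],ray(c,*ce[i],.123),ray(c,*ce[i],.110))
    if n=='top':
        cv2.imwrite('pics/z.png',cv2.resize(im[235:375,290:460],None,fx=4.5,fy=4.5,interpolation=cv2.INTER_CUBIC)[:600])
    else:
        cv2.imwrite('pics/z2.png',cv2.resize(im[110:225,120:280],None,fx=5,fy=5,interpolation=cv2.INTER_CUBIC))
E
```

```text
top [173 295   9   9  66] [177.33333333 298.83333333] [0.51435984 0.15403594 0.123     ] [0.51545073 0.15628263 0.11      ]
top [388 309   9   9  62] [392.14516129 312.61290323] [ 0.47054637 -0.21814307  0.123     ] [ 0.4710399  -0.22097063  0.11      ]
scene [368 156   6   4  18] [370.83333333 157.33333333] [0.51462987 0.15403177 0.123     ] [0.50150076 0.1564482  0.11      ]
```

View pics/z.png

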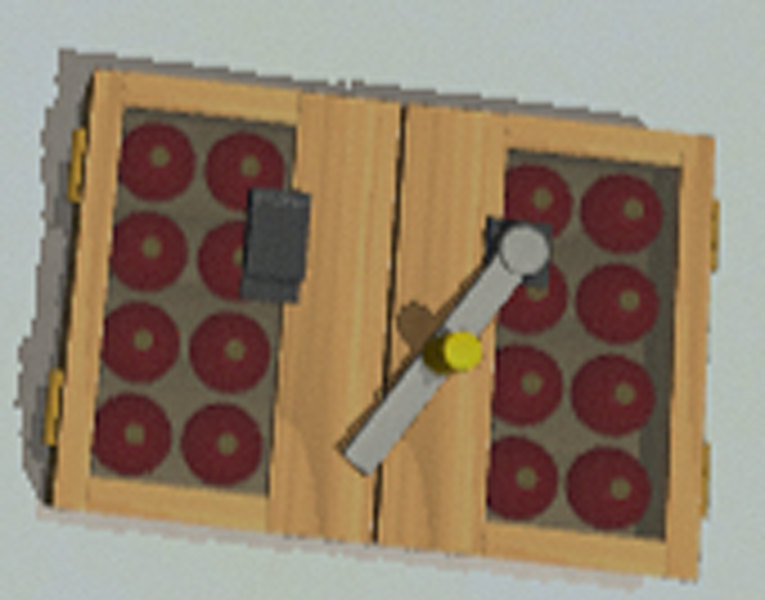

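View pics/z2.png

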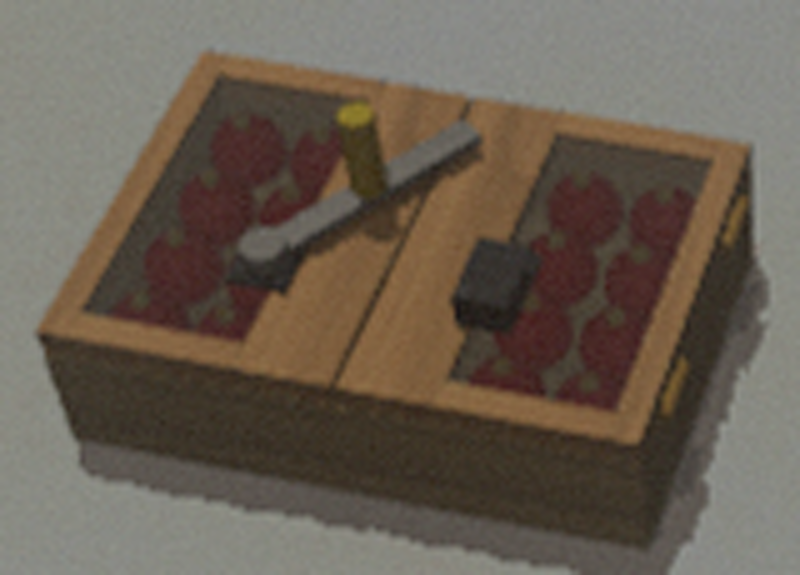

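Run:
```python
from h import *
c=vision.get_calibration('top')
Z=lambda u,v,z: ray(c,u/4.5+290-.4,v/4.5+235-.4,z)
cn=[Z(96,70,.07),Z(713,136,.07),Z(695,580,.07),Z(53,508,.07)]
ctr=np.mean(cn,0);print(np.round(cn,4),ctr)
print([np.linalg.norm(cn[i]-cn[(i+1)%4]) for i in range(4)])
y=(cn[0]+cn[3]-cn[1]-cn[2])[:2]; y/=np.linalg.norm(y)
x2=(cn[0]+cn[1]-cn[2]-cn[3])[:2]; x2/=np.linalg.norm(x2)
print('yaw y',np.degrees(np.arctan2(y[1],y[0])),np.degrees(np.arctan2(x2[1],x2[0]))+90)
a=(np.arctan2(y[1],y[0])+np.arctan2(x2[1],x2[0])+np.pi/2)/2
y=np.array([np.cos(a),np.sin(a)]);x=np.array([y[1],-y[0]])
p=ctr[:2]+.0325*x-.05*y
print('pivot from case',p,'from bolt',Z(525,250,.083))
cs=vision.get_calibration('scene')
k=ray(cs,355/5+120-.4,112/5+110-.4,.123); print('knob scene',k)
kt=Z(461,350,.123);print('knob top',kt)
for pv in (p,Z(525,250,.083)[:2]):
  d=kt[:2]-pv; print('r',np.linalg.norm(d),'q',np.degrees(np.arctan2(-d@x,d@y)))
print('a',np.degrees(a)); 
print('home knob',p+.055*y)
from plant import monitor
from scipy.spatial.transform import Rotation as R
s=monitor.get_state();print(R.from_quat(s['tcp_rot']).as_matrix().round(3),s['eef_pos'],s['time'])
```

```text
[[ 0.5962 -0.0887  0.07  ]
 [ 0.5548 -0.3433  0.07  ]
 [ 0.3777 -0.3138  0.07  ]
 [ 0.4195 -0.0593  0.07  ]] [ 0.4870356  -0.20128647  0.07      ]
[np.float64(0.257954008449449), np.float64(0.17952181882130644), np.float64(0.25792219728693627), np.float64(0.1790583636050906)]
yaw y 80.71539960567374 80.5567216585205
pivot from case [ 0.51096727 -0.25590812] from bolt [ 0.51098139 -0.25677181  0.083     ]
knob scene [ 0.46919029 -0.21915644  0.123     ]
knob top [ 0.47095713 -0.21800897  0.123     ]
r 0.055110412932574286 q 55.91601939850714
r 0.055718032959021974 q 55.281189867972
a 80.63606063209711
home knob [ 0.51991605 -0.20164101]
[[-0.967  0.256 -0.001]
 [ 0.256  0.967 -0.002]
 [ 0.    -0.002 -1.   ]] [0.17252492 0.65206948 0.24120353] 0.15
```

Call:
{"op": "jog_arm", "data": {
  "series": [
    [-0.035, -0.02, 0, 0],
    [-0.035, -0.02, 0, 0],
    [-0.035, -0.02, 0, 0],
    [-0.035, -0.02, 0, 0],
    [-0.035, -0.02, 0, 0],
    [-0.035, -0.02, 0, 0],
    [-0.035, -0.02, 0, 0],
    [-0.035, -0.02, 0, 0]
  ],
  "grip": 0.0854,
  "grip_force": 25
}}

```text
time: 0.82
eef_pos: [0.403, 0.4224, 0.2366]
tcp_rot: [0.121, 0.993, -0.002, -0.003]
contact_force: [-0.0, 0.5, -0.2]
opening: 1.0
```

Call:
{"op": "jog_arm", "data": {
  "series": [
    [-0.022, -0.036, 0, 0],
    [-0.022, -0.036, 0, 0],
    [-0.022, -0.036, 0, 0],
    [-0.022, -0.036, 0, 0],
    [-0.022, -0.036, 0, 0],
    [-0.022, -0.036, 0, 0],
    [-0.022, -0.036, 0, 0],
    [-0.022, -0.036, 0, 0]
  ]
}}

```text
time: 1.48
eef_pos: [0.5024, 0.1043, 0.2353]
tcp_rot: [0.121, 0.993, -0.002, -0.003]
contact_force: [0.1, 0.4, -0.3]
opening: 1.003
```

```bash
cat > st.py <<'E'
from plant import monitor
import numpy as np,sys
from scipy.spatial.transform import Rotation as R
s=monitor.get_state();M=R.from_quat(s['tcp_rot']).as_matrix()
print(s['time'],s['eef_pos'].round(4),s['qpos'].round(2),'yawy',np.degrees(np.arctan2(M[1,1],M[0,1])).round(1),'F',s['contact_force'].round(2),s['opening']*.0854)
print(M.round(3))
for a in sys.argv[1:]:
    t=np.array(eval(a)); print(a,(M.T@(t-s['eef_pos'])).round(4))
E
python3 st.py "[.4705,-.2185,.2]"
```

```text
1.4833 [0.5024 0.1043 0.2353] [ 0.01 -0.07  1.97 -0.    1.24 -1.32] yawy 76.1 F [ 0.06  0.38 -0.3 ] 0.08567586925254078
[[-0.971  0.241 -0.006]
 [ 0.241  0.971 -0.004]
 [ 0.005 -0.005 -1.   ]]
[.4705,-.2185,.2] [-0.0469 -0.3209  0.0366]
```

Call:
{"op": "jog_arm", "data": {
  "series": [
    [-0.006, -0.04, 0, 0],
    [-0.006, -0.04, 0, 0],
    [-0.006, -0.04, 0, 0],
    [-0.006, -0.04, 0, 0],
    [-0.006, -0.04, 0, 0],
    [-0.006, -0.04, 0, 0],
    [-0.006, -0.04, 0, 0],
    [-0.006, -0.04, 0, 0]
  ]
}}

```text
time: 2.15
eef_pos: [0.4692, -0.2273, 0.2357]
tcp_rot: [0.121, 0.993, -0.002, -0.002]
contact_force: [1.2, 0.1, -0.4]
opening: 1.003
```

Call:
{"op": "jog_arm", "data": {
  "series": [
    [0, 0, 0, 0.122],
    [0, 0, 0, 0.122],
    [0, 0, 0, 0.122],
    [0, 0, 0, 0.122],
    [0, 0, 0, 0.122],
    [0, 0, 0, 0.122],
    [0, 0, 0, 0.122],
    [0, 0, 0, 0.122]
  ]
}}

```text
time: 2.82
eef_pos: [0.465, -0.2378, 0.2329]
tcp_rot: [0.584, 0.812, -0.004, -0.003]
contact_force: [0.3, 1.2, 1.2]
opening: 0.998
```

```bash
python3 st.py "[.4705,-.2185,.17]" "[.4705,-.2185,.102]"
python3 - <<'E'
from h import *
c=vision.get_calibration('wrist');im=vision.read_camera('wrist')[:,:,::-1]
print(proj(c,np.array([.4705,-.2185,.123])),proj(c,np.array([.511,-.2563,.081])))
cv2.imwrite('pics/w1.png',im)
E
```

```text
2.8167 [ 0.465  -0.2378  0.2329] [-0.66 -0.04  1.95 -0.01  1.23 -0.99] yawy 18.6 F [0.3  1.16 1.24] 0.08525320905044871
[[-0.318  0.948 -0.008]
 [ 0.948  0.318 -0.003]
 [-0.    -0.009 -1.   ]]
[.4705,-.2185,.17] [0.0166 0.012  0.0628]
[.4705,-.2185,.102] [0.0166 0.0126 0.1308]
[296.45144026 194.83418222] [322.52305622 234.96561821]
```

View pics/w1.png

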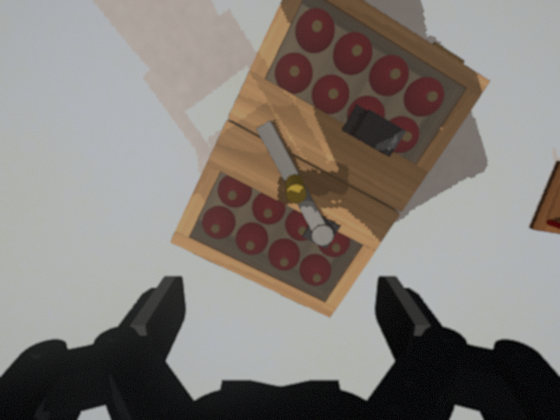

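The wrist view shows the red case with the knob near (296,188) and the pivot near (321,234), close to the predicted positions. I'll centre over the knob and lower partway.

Call:
{"op": "jog_arm", "data": {
  "series": [
    [0.008, 0.006, 0.01, 0],
    [0.008, 0.006, 0.02, 0],
    [0, 0, 0.02, 0],
    [0, 0, 0.01, 0],
    [0, 0, 0, 0],
    [0, 0, 0, 0],
    [0, 0, 0, 0],
    [0, 0, 0, 0]
  ]
}}

```text
time: 3.53
eef_pos: [0.4714, -0.2192, 0.1724]
tcp_rot: [0.58, 0.814, -0.004, -0.001]
contact_force: [-0.2, 0.3, 0.8]
opening: 1.0
```

```bash
python3 st.py "[.4705,-.2185,.102]"
python3 - <<'E'
from h import *
c=vision.get_calibration('wrist');im=vision.read_camera('wrist')[:,:,::-1].copy()
print(proj(c,np.array([.4705,-.2185,.123])),proj(c,np.array([.511,-.2563,.081])))
hsv=cv2.cvtColor(im,cv2.COLOR_BGR2HSV)
m=cv2.inRange(hsv,(22,150,60),(35,255,255))
k,l,st,ce=cv2.connectedComponentsWithStats(m)
for i in range(1,k):
    if st[i,4]>40: print(st[i],ce[i],ray(c,*ce[i],.123),ray(c,*ce[i],.1))
cv2.imwrite('pics/w2.png',im)
E
```

```text
3.5333 [ 0.4714 -0.2192  0.1724] [-0.63  0.02  2.01 -0.01  1.11 -0.96] yawy 19.0 F [-0.17  0.35  0.79] 0.08537908907477482
[[-0.326  0.945 -0.006]
 [ 0.945  0.326 -0.005]
 [-0.002 -0.007 -1.   ]]
[.4705,-.2185,.102] [ 0.0012 -0.0001  0.0704]
[279.59165565 245.25938357] [314.17812592 282.89485324]
[268 213  23  41 650] [278.99384615 235.22      ] [ 0.46807932 -0.21256335  0.123     ] [ 0.47080001 -0.22119638  0.1       ]
```

View pics/w2.png

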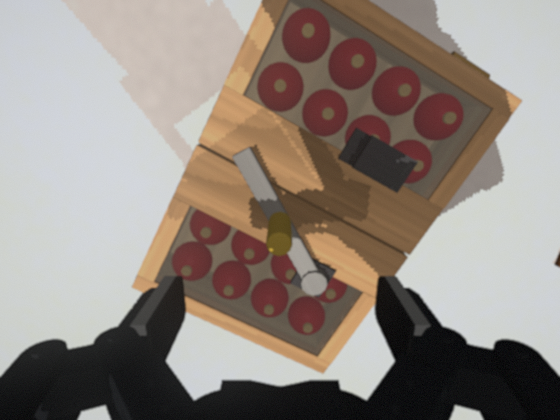

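The wrist view confirms the fit: knob top near (279,244) against a predicted (280,245), and pivot near (314,284) as predicted. Lowering now.

Call:
{"op": "jog_arm", "data": {
  "series": [
    [0, 0, 0.015, 0],
    [0, 0, 0.015, 0],
    [0, 0, 0.015, 0],
    [0, 0, 0.012, 0],
    [0, 0, 0.008, 0],
    [0, 0, 0, 0],
    [0, 0, 0, 0],
    [0, 0, 0, 0]
  ]
}}

```text
time: 4.25
eef_pos: [0.4765, -0.2245, 0.1145]
tcp_rot: [0.58, 0.814, -0.004, 0.008]
contact_force: [0.2, 0.8, -0.2]
opening: 0.999
```

```bash
python3 st.py "[.4705,-.2185,.102]"
```

```text
4.25 [ 0.4765 -0.2245  0.1145] [-0.63  0.1   2.05 -0.01  0.98 -0.96] yawy 19.1 F [ 0.2   0.81 -0.18] 0.08535655108134295
[[-0.326  0.945  0.008]
 [ 0.945  0.326 -0.015]
 [-0.017  0.003 -1.   ]]
[.4705,-.2185,.102] [ 0.0079 -0.0037  0.0123]
```

Call:
{"op": "jog_arm", "data": {
  "series": [
    [0.005, -0.003, 0.003, 0],
    [0.003, -0.001, 0.004, 0],
    [0, 0, 0.003, 0],
    [0, 0, 0.002, 0],
    [0, 0, 0, 0],
    [0, 0, 0, 0],
    [0, 0, 0, 0],
    [0, 0, 0, 0]
  ]
}}

```text
time: 4.92
eef_pos: [0.4711, -0.2188, 0.1044]
tcp_rot: [0.58, 0.814, -0.004, 0.011]
contact_force: [0.4, -0.3, -0.3]
opening: 1.002
```

```bash
python3 st.py "[.4705,-.2185,.102]"
```

```text
4.9167 [ 0.4711 -0.2188  0.1044] [-0.63  0.1   2.07 -0.01  0.95 -0.95] yawy 19.1 F [ 0.4  -0.31 -0.32] 0.08553413600047886
[[-0.327  0.945  0.013]
 [ 0.945  0.327 -0.019]
 [-0.022  0.006 -1.   ]]
[.4705,-.2185,.102] [ 0.0005 -0.0005  0.0024]
```

Well placed, so I'll close on the knob.

Call:
{"op": "jog_arm", "data": {
  "series": [
    [0, 0, 0, 0],
    [0, 0, 0, 0],
    [0, 0, 0, 0],
    [0, 0, 0, 0],
    [0, 0, 0, 0],
    [0, 0, 0, 0],
    [0, 0, 0, 0],
    [0, 0, 0, 0]
  ],
  "grip": 0.0,
  "grip_force": 25
}}

```text
time: 5.58
eef_pos: [0.4713, -0.219, 0.1048]
tcp_rot: [0.58, 0.814, -0.004, 0.011]
contact_force: [0.6, -0.3, -0.4]
opening: 0.178
```

```bash
python3 st.py "[.520,-.202,.104]"
python3 - <<'E'
from h import *
im=vision.read_camera('wrist')[:,:,::-1]
cv2.imwrite('pics/w3.png',im)
E
```

```text
5.5833 [ 0.4713 -0.219   0.1048] [-0.63  0.1   2.07 -0.01  0.95 -0.95] yawy 19.1 F [ 0.63 -0.28 -0.45] 0.015200058602937666
[[-0.327  0.945  0.013]
 [ 0.945  0.327 -0.019]
 [-0.022  0.006 -1.   ]]
[.520,-.202,.104] [0.0002 0.0516 0.0011]
```

View pics/w3.png

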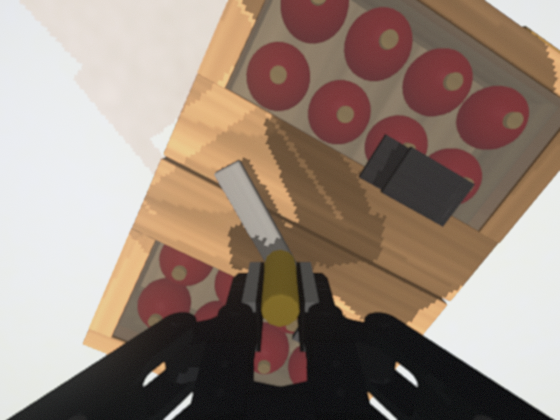

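The fingers straddle the yellow knob near (280,290), with the opening at 15 mm, so it's gripped. Swinging the first half.

Call:
{"op": "jog_arm", "data": {
  "series": [
    [0.002, 0.004, 0, 0],
    [0.002, 0.004, 0, 0],
    [0.001, 0.004, 0, 0],
    [0.001, 0.004, 0, 0],
    [0.001, 0.004, 0, 0],
    [0.0005, 0.004, 0, 0],
    [0, 0.004, 0, 0],
    [0, 0.004, 0, 0]
  ]
}}

```text
time: 6.3
eef_pos: [0.4924, -0.2014, 0.1045]
tcp_rot: [0.582, 0.813, -0.011, 0.0]
contact_force: [-5.7, -1.2, 4.1]
opening: 0.178
```

```bash
python3 st.py "[.520,-.202,.104]" "[.511,-.2563,.104]"
```

```text
6.3 [ 0.4924 -0.2014  0.1045] [-0.57  0.14  2.03 -0.03  0.98 -0.88] yawy 18.8 F [-5.65 -1.23  4.1 ] 0.015194948408636307
[[-0.322  0.947 -0.012]
 [ 0.946  0.322 -0.017]
 [-0.013 -0.017 -1.   ]]
[.520,-.202,.104] [-0.0094  0.0259  0.0002]
[.511,-.2563,.104] [-0.0579 -0.0001  0.0013]
```

Call:
{"op": "jog_arm", "data": {
  "series": [
    [0, 0.004, 0, 0],
    [-0.001, 0.004, 0, 0],
    [-0.001, 0.004, 0, 0],
    [-0.001, 0.004, 0, 0],
    [-0.001, 0.004, 0, 0],
    [-0.002, 0.004, 0, 0],
    [-0.002, 0.004, 0, 0],
    [-0.002, 0.004, 0, 0]
  ]
}}

```text
time: 6.97
eef_pos: [0.5178, -0.1954, 0.1042]
tcp_rot: [0.583, 0.812, -0.015, -0.018]
contact_force: [-25.7, 0.7, 18.3]
opening: 0.176
```

```bash
python3 st.py "[.520,-.202,.104]" "[.511,-.2563,.104]"
```

```text
6.9667 [ 0.5178 -0.1954  0.1042] [-0.53  0.2   1.95 -0.03  1.03 -0.84] yawy 18.7 F [-25.68   0.73  18.32] 0.01505167877769948
[[-0.32   0.946 -0.047]
 [ 0.947  0.321 -0.003]
 [ 0.012 -0.046 -0.999]]
[.520,-.202,.104] [-0.0069  0.      0.0002]
[.511,-.2563,.104] [-0.0555 -0.0259  0.0008]
```

```bash
python3 - <<'E'
from h import *
im=vision.read_camera('top')[:,:,::-1];cv2.imwrite('pics/t4.png',cv2.resize(im[235:375,290:460],None,fx=4.2,fy=4.2,interpolation=cv2.INTER_CUBIC))
im=vision.read_camera('scene')[:,:,::-1];cv2.imwrite('pics/s4.png',cv2.resize(im[90:225,120:300],None,fx=4.4,fy=4.4,interpolation=cv2.INTER_CUBIC))
im=vision.read_camera('wrist')[:,:,::-1];cv2.imwrite('pics/w4.png',im)
E
python3 st.py
```

```text
7.1167 [ 0.5177 -0.1955  0.1043] [-0.53  0.2   1.95 -0.03  1.03 -0.84] yawy 18.7 F [-21.94   1.72  14.65] 0.015057009692028975
[[-0.32   0.946 -0.046]
 [ 0.947  0.32  -0.003]
 [ 0.012 -0.045 -0.999]]
```

View pics/s4.png

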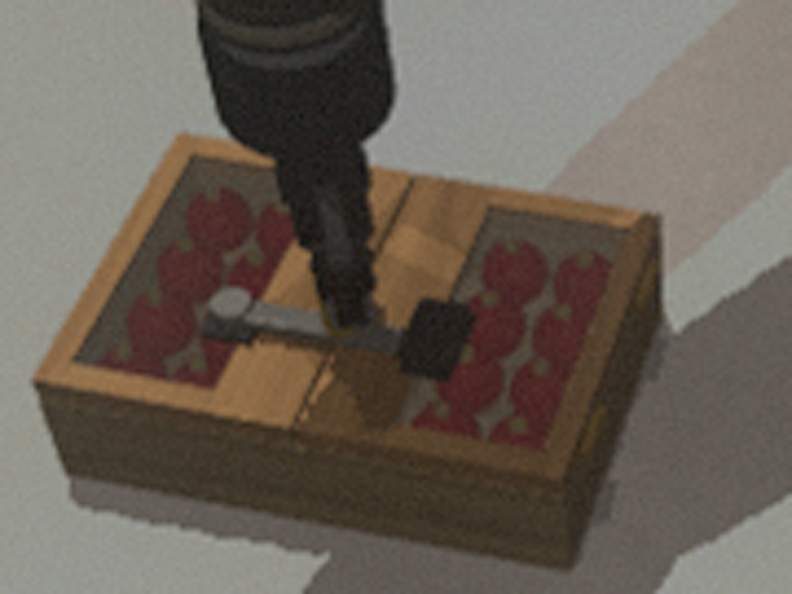

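View pics/w4.png

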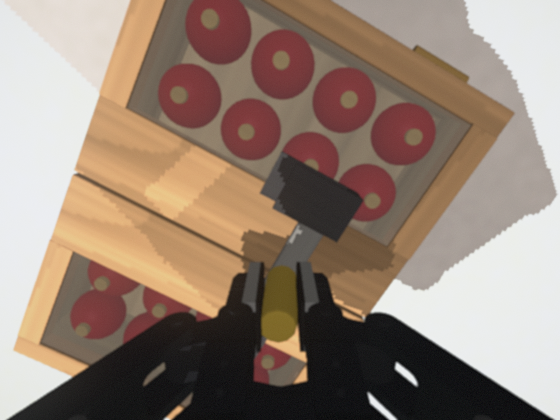

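The scene and wrist views both show the bar inside the catch. In the wrist view it passes under the block near (310,215). The 22 N reaction fits the stop. I'll add a small extra nudge, then release.

Call:
{"op": "jog_arm", "data": {
  "series": [
    [-0.001, 0.003, 0, 0],
    [-0.001, 0.002, 0, 0],
    [0, 0, 0, 0],
    [0, 0, 0, 0],
    [0, 0, 0, 0],
    [0, 0, 0, 0],
    [0, 0, 0, 0],
    [0, 0, 0, 0]
  ]
}}

```text
time: 7.78
eef_pos: [0.5173, -0.1955, 0.1047]
tcp_rot: [0.586, 0.81, -0.017, -0.026]
contact_force: [-7.3, -0.2, 2.9]
opening: 0.175
```

Call:
{"op": "jog_arm", "data": {
  "series": [
    [0, 0, 0, 0],
    [0, 0, 0, 0],
    [0, 0, 0, 0],
    [0, 0, 0, 0],
    [0, 0, 0, 0],
    [0, 0, 0, 0],
    [0, 0, 0, 0],
    [0, 0, 0, 0]
  ],
  "grip": 0.05
}}

```text
time: 8.45
eef_pos: [0.5206, -0.1952, 0.104]
tcp_rot: [0.585, 0.811, -0.016, -0.023]
contact_force: [0.3, -0.1, -0.6]
opening: 0.583
```

```bash
python3 st.py "[.520,-.202,.104]"
```

```text
8.45 [ 0.5206 -0.1952  0.104 ] [-0.53  0.21  1.94 -0.03  1.04 -0.83] yawy 18.4 F [ 0.34 -0.13 -0.55] 0.04976222046763706
[[-0.315  0.947 -0.057]
 [ 0.949  0.315  0.002]
 [ 0.019 -0.053 -0.998]]
[.520,-.202,.104] [-0.0063 -0.0027 -0.    ]
```

Call:
{"op": "jog_arm", "data": {
  "series": [
    [0, 0, -0.01, 0],
    [0, 0, -0.015, 0],
    [0, 0, -0.02, 0],
    [0, 0, -0.02, 0],
    [0, 0, -0.02, 0],
    [0, 0, -0.02, 0],
    [0, 0, 0, 0],
    [0, 0, 0, 0]
  ]
}}

```text
time: 9.12
eef_pos: [0.5263, -0.195, 0.2165]
tcp_rot: [0.585, 0.811, -0.016, -0.024]
contact_force: [0.7, -0.1, -0.8]
opening: 0.586
```

Call:
{"op": "jog_arm", "data": {
  "series": [
    [0.04, 0, -0.01, 0],
    [0.04, 0, -0.01, 0],
    [0.04, 0, 0, 0],
    [0.04, 0, 0, 0],
    [0.04, 0, 0, 0],
    [0.03, 0, 0, 0],
    [0, 0, 0, 0],
    [0, 0, 0, 0]
  ]
}}

```text
time: 9.78
eef_pos: [0.4488, 0.0308, 0.2342]
tcp_rot: [0.587, 0.809, -0.017, -0.028]
contact_force: [0.6, 0.4, -0.8]
opening: 0.586
```

```bash
python3 st.py
python3 - <<'E'
from h import *
im=vision.read_camera('top')[:,:,::-1];cv2.imwrite('pics/t5.png',im)
im=vision.read_camera('scene')[:,:,::-1];cv2.imwrite('pics/s5.png',cv2.resize(im[90:225,120:300],None,fx=4.4,fy=4.4,interpolation=cv2.INTER_CUBIC))
E
```

```text
9.7833 [0.4488 0.0308 0.2342] [-0.16 -0.18  2.08 -0.    1.31 -0.47] yawy 18.1 F [ 0.63  0.37 -0.77] 0.05002384047597907
[[-0.31   0.949 -0.066]
 [ 0.951  0.311  0.005]
 [ 0.026 -0.061 -0.998]]
```

View pics/t5.png

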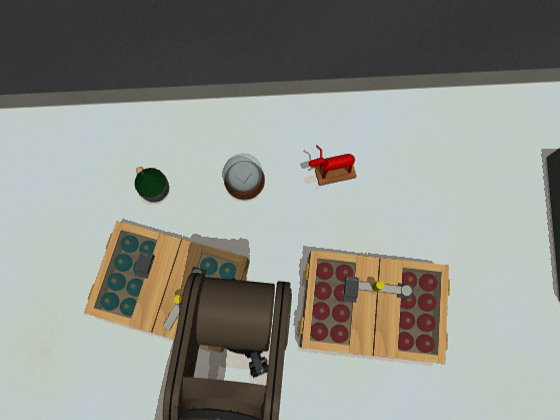

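View pics/s5.png

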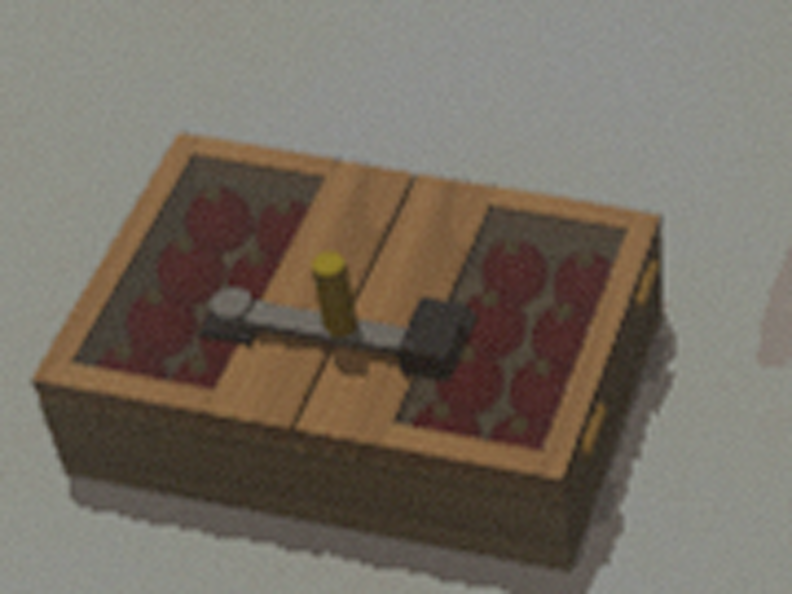

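The top view shows the red hook lying along the case axis, with its tip in the catch near (351,288) and its knob near (380,286). The figures and the teal knob near (178,299) are unchanged. Next I'll measure the hook angle.

```bash
python3 - <<'E'
from h import *
for n in('t5','top0'):
    im=cv2.imread(f'pics/{n}.png');c=vision.get_calibration('top')
    m=cv2.inRange(cv2.cvtColor(im,cv2.COLOR_BGR2HSV),(22,170,90),(35,255,255))
    k,l,st,ce=cv2.connectedComponentsWithStats(m)
    for i in range(1,k):
        if st[i,4]>15:
            P=ray(c,*ce[i],.123);d=P[:2]-[.511,-.2563]
            print(n,ce[i],P.round(4),'r',np.linalg.norm(d),'q deg',80.64-90+np.degrees(np.arctan2(d[0],d[1]))*-1+2*9.36-9.36+9.36 if 0 else 'q deg', np.degrees(np.arctan2(d[1],d[0]))-80.64)
E
python3 st.py
```

```text
t5 [379.72413793 284.46551724] [ 0.5203 -0.2013  0.123 ] r 0.05581619118296881 q deg q deg -0.24573770303227604
t5 [177.03225806 298.77419355] [0.5145 0.1546 0.123 ] r 0.41087325251529183 q deg q deg 8.873266716592141
top0 [177.33333333 298.83333333] [0.5144 0.154  0.123 ] r 0.410349693650203 q deg q deg 8.890870820263203
top0 [392.14516129 312.61290323] [ 0.4705 -0.2181  0.123 ] r 0.0556097749112748 q deg q deg 56.03349085220982
9.8833 [0.4493 0.0297 0.2342] [-0.16 -0.18  2.08 -0.    1.31 -0.47] yawy 18.0 F [ 1.72  0.23 -0.09] 0.050014190697928555
[[-0.307  0.949 -0.066]
 [ 0.951  0.308  0.006]
 [ 0.026 -0.061 -0.998]]
```

The hook measures about 0° (home), and the teal knob hasn't moved beyond measurement noise. Handing in.

```bash
python3 -c "
from plant import workorder
print(workorder.sign_off())"
```

```text
the job is handed in; nothing more can be done
None
```

I gripped the red case's yellow knob, swung the hook about 56° until it met its stop, let go, backed the arm clear and handed the job in at about 9.9 s.

- **Red hook:** measured from the last top view, it sits at about -0.2°, which is home within measurement error. The top and scene views both show the bar inside the catch.
- **Teal hook and figures:** the teal knob shifted by less than 1 mm, which is within noise. The three figures look unchanged in the top view; I judged them by eye and did not measure them.
- **Forces:** I saw at most about 32 N at the wrist (readings at the end of each move), when the hook met its stop. The tool tilted about 3° from there on and the grip point read up to 6 mm off the expected arc, with no visible effect on the result.

No check failed or disagreed.

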